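Take the loaded slide cassette out of its dock in the cabinet drawer

TASK

Pull the drawer of the low slide cabinet fully open by its handle and leave it open. In it two slide cassettes are clipped into docks: pinch the two opposed side catches of the one that is loaded with glass slides, and lift it straight up out of its dock, leaving the empty cassette clipped in and the things standing and lying around the cabinet undisturbed. Finish while still holding the cassette by its pinched catches, level and still, with its underside at least 5 cm higher than the cabinet's top; do not put it down or let go.

Things in the scene. Friction and masses are not known exactly. Their poses are not given: they have to be found in the camera images.
- cabinet: Low white slide cabinet, fixed to the table, 240 (x) x 340 (y) x 110 mm high, one drawer. Origin: centre of its underside, on the table. Its -x points out of its front, the way the drawer opens (roughly towards the robot); z up. The front edge of its top is 105 mm, the closed drawer's front face 120 mm from the origin along -x.
- cabinet_drawer0 (a joint): Opening of the drawer in m: 0 shut (always so at the start), grows as it slides along the cabinet's -x, end stop at 0.166. It stays where it is left; sliding takes a few N. Drawer walls reach 88 mm, its front panel 99 mm above the table; inside it is 298 mm wide.
- cabinet_drawer0_handle (a point): Centre of the drawer's handle, a round steel bar 11 mm thick and 120 mm long along the cabinet's y, 72 mm above the table. The bar's axis stands 35 mm out from the drawer's front face, leaving a free gap of 29 mm behind it. It moves with the drawer; its axes are the cabinet's.
- cassette: The loaded cassette: black plastic box 90 (x) x 34 (y) x 32 mm (z), 0.2 to 0.35 kg, five glass slides with white ends standing on edge in it (tops at 38 mm); axes as the cabinet's. Origin: centre of its underside, 26 mm above the table. Clipped into a dock fixed in the drawer, it moves with it; when shut away it is 40 mm in front (-x) of the cabinet's origin and 78 mm to its +y or -y side (random).
- cassette_grip (a point): Point midway between the loaded cassette's two catches, 45 mm above its underside: the place to pinch, from above, closing along its y. The catches are upright grey plates with dark ribs on its +y and -y sides, 30 (x) x 4 mm (y), from 4 to 60 mm above the underside; 61 mm over their outer faces when released, 45 mm fully pinched.
- cassette_left (a joint): How far the loaded cassette's +y catch is pressed in, m: 0 released, 0.008 pinched to its stop. The catch springs out with 3 N (released) to 7 N (pinched). A hook at its foot sits under a ledge of the dock until it is pressed in about 5 mm or more; before that the cassette cannot be lifted.
- cassette_right (a joint): The same for its -y catch. The dock's ledges, 33 to 44 mm from the cassette's middle in y, rise 19 mm above its underside: keep fingertips above them. Outside the catches some 40 mm are free for the fingers.
- spare: The empty cassette: same box and catches, but with no slides, in the other dock of the drawer (78 mm to the other side). It stays clipped in. Origin: centre of its underside.
- loupe: Bystander: black stand loupe, 42 mm across, 42 mm high, standing on the cabinet's top, in its middle, at least 50 mm behind the front edge. Origin at the centre of its underside.
- jar: Bystander: white jar, 52 mm across, 55 mm high, standing on the table beside the open drawer's path, on the +y side. Origin at the centre of its underside.
- brush: Bystander: brush 180 mm long lying on the table beside the open drawer path, on the -y side.
- inkpad: Bystander: black ink pad 70 x 100 x 19 mm lying on the table beside the drawer's path, on the +y side. Origin at the centre of its underside.

How it is judged:
On the way, in this order (a step that is already met when the one before it is completed fails the run):
1. the drawer has been pulled open (more than 135 of its 166 mm) (value of joint cabinet_drawer0 above 0.135 m), for 0.2 s.
2. both catches of the loaded cassette are pinched between the fingers while it still sits in its dock (value of joint each of cassette_left, cassette_right above 0.005 m and contact force between the fingers and cassette above 2 N and height (world z) of cassette below 0.036 m), for 0.1 s.
At the end, for the whole second after the job is handed in: Loaded cassette held by the fingers, both catches pressed over 5 mm, underside over 150 mm above the table, level within 0.2 rad, under 0.03 m/s, touching nothing else; drawer open over 120 mm; empty cassette still in its dock (height (world z) of cassette above 0.15 m and angle between cassette's own z axis and vertical below 0.2 rad and linear speed of cassette below 0.03 m/s and value of joint each of cassette_left, cassette_right above 0.005 m and contact force between the fingers and cassette above 2 N and value of joint cabinet_drawer0 above 0.12 m and contact force between cassette and cabinet below 0.1 N and contact force between cassette and spare below 0.1 N and contact force between cassette and loupe below 0.1 N and contact force between cassette and jar below 0.1 N and contact force between cassette and brush below 0.1 N and contact force between cassette and inkpad below 0.1 N and height (world z) of spare below 0.036 m); the arm keeps its last pose, push and grip.
It fails at once if the empty cassette is lifted out of its dock (height (world z) of spare above 0.04 m).
It fails at once if a bystander is shifted by more than 30 mm (distance of any of loupe, jar, brush, inkpad from where it was at the start of the episode above 0.03 m).
It also fails if it takes over 48 s, if anything falls off the work surface, if the arm or the gripper's body presses on something with over 40 N, if the wrist force passes 120 N, or if a joint passes its speed limit or range.

ROBOT

A 6-joint arm with a two-finger parallel gripper is mounted at the origin on the work surface. World frame = base frame: x ahead of the robot, y to its left, z up, the work surface at z = 0. Lengths are in m, angles in rad, forces in N, time in s.
With the tool pointing down it reaches from about 0.35 to 0.85 m from the base axis. Payload 8.1 kg.
Tool frame: the origin (TCP) lies on the centre line of the jaws, within the pads' length; the fingertips stand 8 mm ahead of it and the grasp point (between the pads) lies 11 mm behind it (manip.nose_length is the distance from the TCP to the fingertips, in m); z points along the fingers, x is the direction in which the jaws open and shut, and the axes are right-handed (so a half turn about z gives the same grasp; the last joint's range is limited). The gripper opens to 85 mm and grips with 20 to 120 N. Pads are 22 mm wide; open, the fingers measure 114 mm over their backs; the gripper's body (76 mm by 85 mm) begins 54 mm behind the grasp point. The pads swing forward as they close: fully open they stand 13 mm farther back than shut.
Start: joints at [1.259, 0.13, 1.488, -0, 1.523, -0.085], TCP at [0.135, 0.585, 0.239] pointing down, gripper open.
Joint ranges: [-2.96, 2.96], [-0.89, 2.26], [0.02, 2.5], [-1.34, 4.48], [0, 2.73], [-2.66, 2.66]. Speed limits (rad/s): [2.39, 2.39, 2.79, 3.14, 3.14, 3.14].

INTERFACE

Orientations are given as a rotation vector (axis times angle).
In Python, from bench import manip gives the robot as it stands.
- The arm moves only by the tool step_arm, never from a script. Its argument "deltas" is a list that holds one entry, the list of rows, each a list of 7 numbers: the shift along the tool's x, y, z in m, then the turn, a rotation vector about the tool's x, y, z in degrees, then the gripper's target within -1 to 1 (fully open at 1, half-way at 0, shut at -1). A call has 1 to 20 rows; each row is the pose to reach, as a shift and turn from the pose measured when the call began, along the tool's axes at that moment; what a row does not reach only later rows make up. A row lasts 1/8 s, in which the tool goes at most 62.5 mm and 10.7 degrees, less where a joint would pass 70% of its speed; a pose out of reach is approached as far as the arm can. A call with a gripper value outside its range is refused whole. The fingers move at their own pace and stop on an object; "grip_force" is the grip in N (left out, the last holds). Time passes only in rows, so rows that repeat a pose let the fingers close. It gives the time, the measured TCP pose, the force and the opening at its end, in the units of the state.
- manip.get_state(): the state, without advancing time (a new reading comes with each control period).
- manip.camera(name): name is "scene" or "side" or "wrist"; returns a dict with "img" (400x640x3 uint8, blue, green, red), "z_map" (400x640 float32, m along the optical axis (not along the pixel's ray), 0 where there is no reading), "fov_y" (degrees; the focal length in pixels is half the picture's height over the tangent of half this angle, whatever the lens; pixels are square), "cx", "cy" (the principal point, pixels), "k1" (the pictures are not rectified: a ray, as slopes to the right and down, at radius r is drawn at 1 + k1 r^2 times it, then the intrinsics apply), "camera_from_world" (4x4, takes a point from world to camera coordinates). Camera axes: x right, y down, z forward; pixel columns grow to the right and rows downward; lengths in m; the calibration is good to about 2 mm. A picture is of the moment at which its call begins.
- manip.job_done(): hands the job in, once; it reports no verdict.
The state is a dict: "time": time; "joint_pos": joint angles; "joint_velocities": joint speeds; "joint_efforts": joint torques, N m; "tcp_pos": TCP position; "orientation": TCP orientation; "wrist_force": force on the tool from outside, world axes, zero at the start; "wrist_torque": the same for the moment, N m; "grip_width": opening from 0.0 (shut) to 1.0 (fully open).
Only numpy, scipy, OpenCV 4.12 (cv2) and the standard library are available. Lean on these libraries where they do the work, as an engineer would, in place of code of your own. Each camera call takes 0.05 s, during which the arm holds its last target.

## Working session

There is one attempt and no reset: what is moved stays moved. The work goes in short steps, Python scripts to look and compute and a tool call to move; the robot and the scene stay as the last step left them, time stands still between calls to the robot, and variables do not carry over. Pictures are saved under pics/ and viewed, and the job is handed in when it is done.

Besides the shell and the picture viewer there is one more tool, called after ">>>" as name([rows], argument=value, ...), one row to a line, values as JSON. step_arm: Moves the arm, as the interface text tells. Its arguments: {"type":"object","properties":{"deltas":{"type":"array","items":{"type":"array","items":{"type":"array","items":{"type":"number"}}}},"grip_force":{"type":"number"}},"required":["deltas"]}

```bash
ls; mkdir -p pics; cat > h.py <<'E'
import numpy as np,cv2
from bench import manip
from scipy.spatial.transform import Rotation as R
def snap(name,tag):
    c=manip.camera(name); cv2.imwrite(f'pics/{tag}.png',c['img']); np.save(f'pics/{tag}_z.npy',c['z_map'])
    np.savez(f'pics/{tag}.npz',**{k:v for k,v in c.items()}); return c
def cloud(c):
    z=c['z_map'];h,w=z.shape;f=h/2/np.tan(np.radians(float(c['fov_y']))/2)
    K=np.array([[f,0,float(c['cx'])],[0,f,float(c['cy'])],[0,0,1]])
    u,v=np.meshgrid(np.arange(w),np.arange(h))
    p=cv2.undistortPoints(np.stack([u,v],-1).reshape(-1,1,2).astype(float),K,np.array([float(c['k1']),0,0,0])).reshape(h,w,2)
    P=np.concatenate([p*z[...,None],z[...,None]],-1)
    T=np.linalg.inv(c['camera_from_world'])
    W=P@T[:3,:3].T+T[:3,3]; W[z==0]=np.nan
    return W
E
python3 - <<'E'
from h import *
for n in ['scene','side','wrist']:
    c=snap(n,n+'0'); print(n,c['fov_y'],c['k1'],np.linalg.inv(c['camera_from_world'])[:3].round(3).tolist())
print(manip.get_state())
E
```

```text
pics
scene 52.03040677930996 -0.08700856160595508 [[-0.553, 0.636, -0.539, 1.21], [0.833, 0.418, -0.361, 0.402], [-0.004, -0.649, -0.761, 0.871]]
side 45.1566994648143 -0.07630516931374749 [[0.959, -0.169, 0.228, 0.333], [-0.284, -0.569, 0.772, -1.02], [-0.001, -0.805, -0.593, 0.897]]
wrist 68.42433416671527 0.00045345260783788703 [[0.224, 0.938, 0.264, 0.068], [0.975, -0.215, -0.062, 0.601], [-0.002, 0.271, -0.962, 0.372]]
{'time': 0.15, 'joint_pos': array([ 1.25863497e+00,  1.31001512e-01,  1.48900783e+00, -1.06202329e-05,
        1.52296636e+00, -8.53799879e-02]), 'joint_velocities': array([-0.00139698, -0.00256555, -0.00301544, -0.00200409, -0.0020641 ,
        0.00062244]), 'joint_efforts': array([ 9.35915123e-04, -5.70065761e+01, -5.01158452e+01, -2.25296935e-04,
        9.61932965e-03, -6.56138968e-05]), 'tcp_pos': array([0.1347556 , 0.58427174, 0.23848882]), 'orientation': array([ 2.45792011e+00,  1.95534258e+00, -1.79960913e-03]), 'wrist_force': array([-0.01963965,  0.94748797, -0.32379775]), 'wrist_torque': array([-0.02055598,  0.03368622,  0.00842976]), 'grip_width': 1.0000201898409693}
```

View pics/scene0.png

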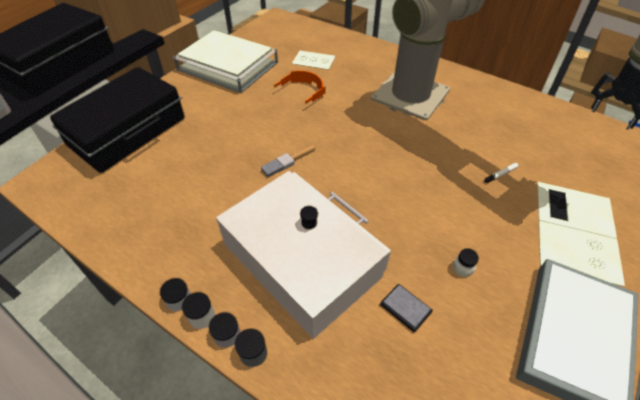

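View pics/side0.png

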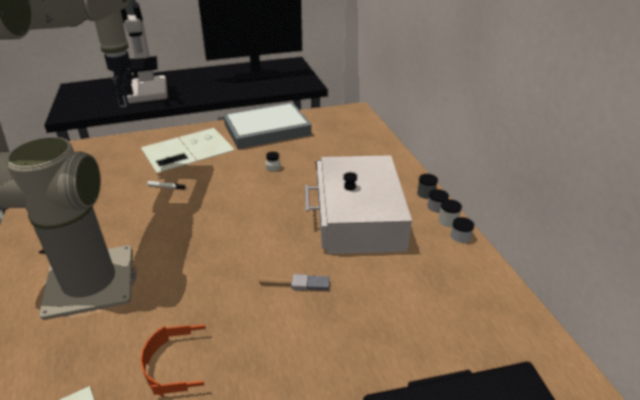

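The scene view shows the cabinet with its top corners near (218,220), (293,175), (388,252) and (315,325), and the handle near (348,207). The loupe is at (309,217), the brush at (285,162), the jar at (467,262) and the ink pad at (407,307). Next I'll measure the cabinet pose.

```bash
cat > m.py <<'E'
from h import *
for t in ['scene0','side0']:
    c=np.load(f'pics/{t}.npz'); W=cloud(c); img=c['img']
    m=(np.abs(W[...,2]-.11)<.006)&(W[...,0]>.3)&(W[...,0]<1)&(abs(W[...,1])<.6)
    n,l,s,_=cv2.connectedComponentsWithStats(m.astype(np.uint8)); k=1+np.argmax(s[1:,4]); m=l==k
    P=W[m]; r=cv2.minAreaRect(P[:,:2].astype(np.float32)); print(t,'top z',np.median(P[:,2]),r, cv2.boxPoints(r).round(3).tolist())
    # handle: points z 0.05-0.085 not cabinet
    for nm,(lo,hi) in {'z.06-.085':(.064,.084),'low':(.012,.062)}.items():
        q=(W[...,2]>lo)&(W[...,2]<hi)&(W[...,0]>.3)&(W[...,0]<1)&(abs(W[...,1])<.6)
        n,l,s,ce=cv2.connectedComponentsWithStats(q.astype(np.uint8))
        for i in range(1,n):
            if s[i,4]>12:
                p=W[l==i]; print(nm,s[i,4],ce[i].round(),p.min(0).round(3),p.max(0).round(3),np.median(p,0).round(3))
E
python3 m.py
```

```text
scene0 top z 0.10986189178298233 ((0.7843864560127258, 0.06680409610271454), (0.3435317575931549, 0.22800447046756744), 76.31575012207031) [[0.6330000162124634, -0.0729999989271164], [0.8550000190734863, -0.12700000405311584], [0.9359999895095825, 0.2070000022649765], [0.7139999866485596, 0.26100000739097595]]
z.06-.085 74 [231.  70.] [ 0.3   -0.6    0.065] [ 0.323 -0.523  0.072] [ 0.312 -0.564  0.068]
z.06-.085 127 [169. 108.] [ 0.543 -0.587  0.064] [ 0.644 -0.572  0.084] [ 0.59  -0.58   0.074]
z.06-.085 358 [131. 134.] [ 0.648 -0.6    0.064] [ 0.857 -0.55   0.084] [ 0.742 -0.589  0.078]
z.06-.085 239 [348. 208.] [0.61  0.045 0.068] [0.661 0.17  0.08 ] [0.631 0.11  0.076]
z.06-.085 626 [306. 285.] [ 0.7   -0.124  0.064] [0.935 0.26  0.084] [0.882 0.192 0.074]
low 224 [233.  79.] [ 0.3   -0.6    0.012] [ 0.338 -0.509  0.062] [ 0.322 -0.553  0.053]
low 1077 [143. 136.] [ 0.543 -0.6    0.012] [ 0.87  -0.57   0.062] [ 0.706 -0.589  0.035]
low 471 [284. 161.] [ 0.436 -0.204  0.012] [ 0.609 -0.121  0.024] [ 0.545 -0.163  0.018]
low 1426 [306. 292.] [ 0.701 -0.125  0.012] [0.935 0.26  0.06
[... 729 characters left out ...]
084] [ 0.731 -0.096  0.074]
low 688 [265. 136.] [0.477 0.569 0.012] [0.762 0.6   0.057] [0.586 0.588 0.035]
low 229 [273. 160.] [0.559 0.383 0.012] [0.61  0.439 0.061] [0.581 0.397 0.04 ]
low 53 [419. 186.] [0.995 0.097 0.012] [1.    0.126 0.06 ] [0.998 0.111 0.036]
low 35 [430. 199.] [0.994 0.023 0.016] [1.    0.051 0.051] [0.998 0.036 0.035]
low 52 [442. 213.] [ 0.995 -0.055  0.012] [ 1.    -0.025  0.062] [ 0.999 -0.039  0.035]
low 36 [454. 229.] [ 0.996 -0.126  0.015] [ 1.    -0.102  0.049] [ 0.999 -0.114  0.031]
low 1210 [364. 242.] [ 0.619 -0.13   0.012] [ 0.851 -0.031  0.062] [ 0.731 -0.097  0.038]
low 624 [300. 281.] [ 0.43  -0.211  0.012] [ 0.605 -0.128  0.023] [ 0.537 -0.171  0.017]
```

```bash
python3 -c "
import cv2
i=cv2.imread('pics/scene0.png')[140:340,200:500];cv2.imwrite('pics/sc_zoom.png',cv2.resize(i,(800,533),interpolation=3))"
```

```text
(no output)
```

View pics/sc_zoom.png

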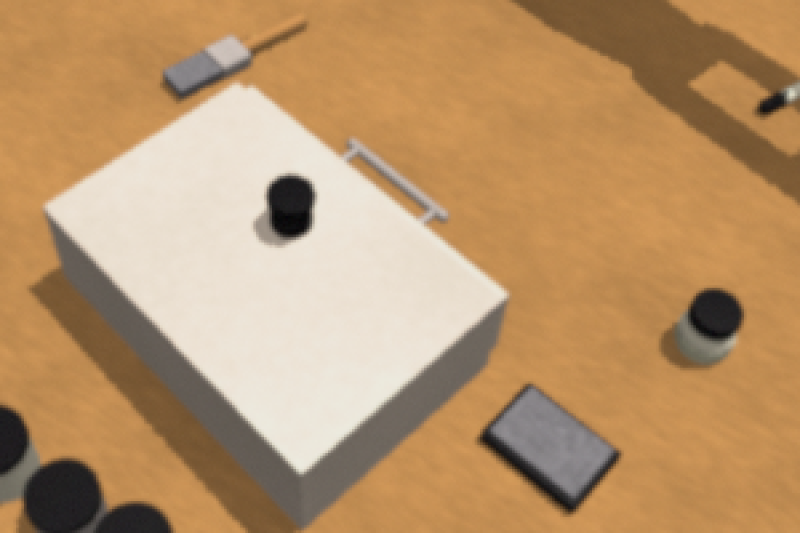

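```bash
cat >> h.py <<'E'
O=np.array([.776,.068]); YAW=np.radians(-13.8)
cx=np.array([np.cos(YAW),np.sin(YAW)]); cy=np.array([-np.sin(YAW),np.cos(YAW)])
def cab(x,y): return O+x*cx+y*cy
def delta(pos,psi):
    """tool down with tool x at yaw psi"""
    s=manip.get_state(); R0=R.from_rotvec(s['orientation'])
    Rt=R.from_euler('z',psi)*R.from_euler('x',np.pi)
    d=R0.inv().apply(np.array(pos)-s['tcp_pos']); w=(R0.inv()*Rt).as_rotvec(degrees=True)
    print('t',s['time'],'tcp',s['tcp_pos'].round(4),'psi',np.degrees(np.arctan2(*R0.as_matrix()[1::-1,0])).round(2),'delta mm',(d*1000).round(1),'deg',w.round(2),'F',s['wrist_force'].round(1),'grip',round(s['grip_width'],3))
    return d,w
E
python3 -c "
from h import *
print(cab(-.155,0)); delta([*cab(-.155,0),.2],YAW)"
```

```text
[0.62547419 0.10497269]
t 0.15 tcp [0.1348 0.5843 0.2385] psi 77.01 delta mm [-356.6  585.9   38.9] deg [6.000e-02 7.000e-02 9.081e+01] F [-0.   0.9 -0.3] grip 1.0
```

>>> step_arm([
  [[-0.03,0.049,0.003,0,0,7.6,-0.4],[-0.06,0.098,0.006,0,0,15.2,-0.4],[-0.09,0.147,0.009,0,0,22.8,-0.4],[-0.12,0.196,0.012,0,0,30.4,-0.4],[-0.15,0.245,0.015,0,0,38,-0.4],[-0.18,0.294,0.018,0,0,45.6,-0.4],[-0.21,0.343,0.021,0,0,53.2,-0.4],[-0.24,0.392,0.025,0,0,60.8,-0.4],[-0.27,0.441,0.029,0,0,68.4,-0.4],[-0.3,0.49,0.033,0,0,76,-0.4],[-0.33,0.539,0.036,0,0,83.6,-0.4],[-0.35,0.575,0.038,0,0,90.8,-0.4],[-0.3566,0.5859,0.0389,0,0,90.8,-0.4],[-0.3566,0.5859,0.0389,0,0,90.8,-0.4],[-0.3566,0.5859,0.0389,0,0,90.8,-0.4]],
])

```text
time: 2.02
tcp_pos: [0.6246, 0.1062, 0.2]
orientation: [3.118, -0.374, -0.001]
wrist_force: [-0.7, -0.4, 0.0]
grip_width: 0.295
```

```bash
python3 - <<'E'
from h import *
delta([*cab(-.155,0),.2],YAW)
c=snap('wrist','wrist1'); snap('scene','scene1')
E
```

```text
t 2.025 tcp [0.6246 0.1062 0.2   ] psi -13.67 delta mm [ 1.1  1.  -0. ] deg [0.07 0.04 0.13] F [-0.7 -0.4  0. ] grip 0.295
```

View pics/wrist1.png

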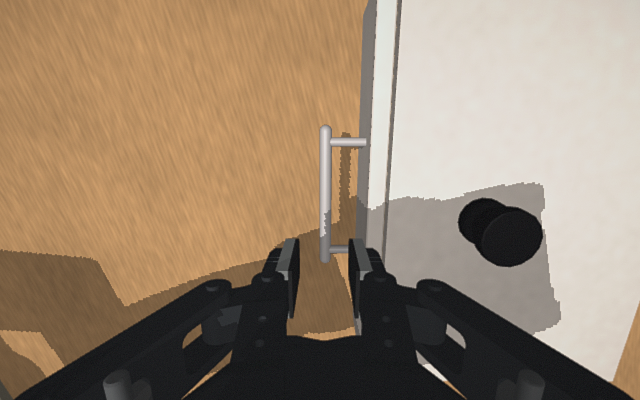

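The wrist view shows the bar as a vertical line at column 325, rows 128–262, midway between the fingertips at about columns 293 and 358. I'll measure it precisely.

```bash
python3 - <<'E'
from h import *
c=np.load('pics/wrist1.npz'); W=cloud(c)
q=np.zeros(W.shape[:2],bool); q[120:268,315:335]=1
q&=(W[...,2]>.06)&(W[...,2]<.09)
p=W[q]; L=np.c_[(p[:,:2]-O)@cx,(p[:,:2]-O)@cy,p[:,2]]
b=L[L[:,0]<-.148]
print(len(b),b.min(0),b.max(0),b.mean(0), np.percentile(b,[5,95],axis=0))
for a in range(-60,60,20):
    s=b[(b[:,1]*1000>=a)&(b[:,1]*1000<a+20)]; print(a,len(s),s.mean(0).round(4) if len(s) else '')
E
```

```text
1657 [-0.16010957 -0.06262959  0.06969378] [-0.14851683  0.06603226  0.07925892] [-0.15462684  0.00696032  0.07543513] [[-0.16001558 -0.05374901  0.07210286]
 [-0.14960011  0.0601628   0.07734463]]
-60 218 [-0.1541 -0.0499  0.0757]
-40 222 [-0.1544 -0.0298  0.0757]
-20 246 [-0.155  -0.0098  0.0753]
0 268 [-0.1548  0.0104  0.0754]
20 293 [-0.1547  0.0301  0.0753]
40 309 [-0.1546  0.0501  0.0754]
```

>>> step_arm([
  [[0.001,0.001,0.03,0,0,0,-0.4],[0.001,0.001,0.06,0,0,0,-0.4],[0.001,0.001,0.09,0,0,0,-0.4],[0.001,0.001,0.115,0,0,0,-0.4],[0.001,0.001,0.137,0,0,0,-0.4],[0.001,0.001,0.137,0,0,0,-0.4],[0.001,0.001,0.137,0,0,0,-1],[0.001,0.001,0.137,0,0,0,-1],[0.001,0.001,0.137,0,0,0,-1],[0.001,0.001,0.137,0,0,0,-1]],
], grip_force=60)

```text
time: 3.38
tcp_pos: [0.6258, 0.1055, 0.0639]
orientation: [3.119, -0.373, 0.001]
wrist_force: [-1.8, 3.8, 5.3]
grip_width: 0.107
```

```bash
python3 - <<'E'
from h import *
delta([*cab(-.155-.168,0),.063],YAW)
c=snap('wrist','wrist2')
E
```

```text
t 3.375 tcp [0.6258 0.1055 0.0639] psi -13.65 delta mm [-1.682e+02  1.000e-01  8.000e-01] deg [ 0.01 -0.04  0.15] F [-1.8  3.8  5.3] grip 0.107
```

View pics/wrist2.png

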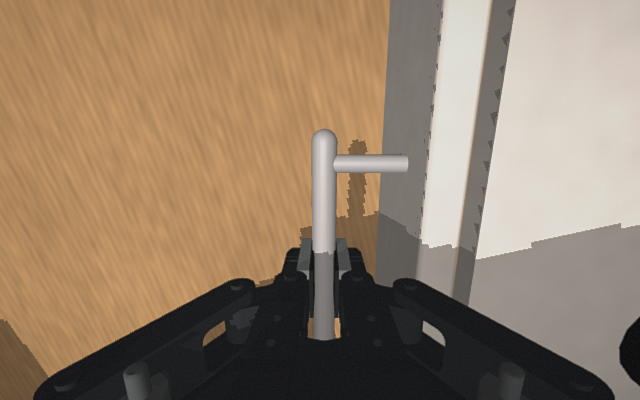

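The bar is held between the pads, from (325,130) down to (325,335). Now I pull the drawer open.

>>> step_arm([
  [[-0.006,0,0,0,0,0,-1],[-0.02,0,0,0,0,0,-1],[-0.035,0,0,0,0,0,-1],[-0.05,0,0,0,0,0,-1],[-0.065,0,0,0,0,0,-1],[-0.08,0,0,0,0,0,-1],[-0.095,0,0,0,0,0,-1],[-0.11,0,0,0,0,0,-1],[-0.125,0,0,0,0,0,-1],[-0.14,0,0,0,0,0,-1],[-0.15,0,0,0,0,0,-1],[-0.158,0,0,0,0,0,-1],[-0.163,0,0,0,0,0,-1],[-0.165,0,0,0,0,0,-1],[-0.165,0,0,0,0,0,-1],[-0.165,0,0,0,0,0,-1]],
])

```text
time: 5.42
tcp_pos: [0.465, 0.1451, 0.0639]
orientation: [-3.119, 0.373, -0.001]
wrist_force: [0.7, 5.8, 1.3]
grip_width: 0.1
```

```bash
python3 - <<'E'
from h import *
delta([*cab(-.155-.165,0),.063],YAW)
c=snap('scene','scene3')
cv2.imwrite('pics/scene3z.png',cv2.resize(c['img'][100:340,180:500],(800,600),interpolation=3))
E
```

```text
t 5.425 tcp [0.465  0.1451 0.0639] psi -13.65 delta mm [0.4 0.7 0.9] deg [-0.05 -0.03  0.15] F [0.7 5.8 1.3] grip 0.1
```

View pics/scene3z.png

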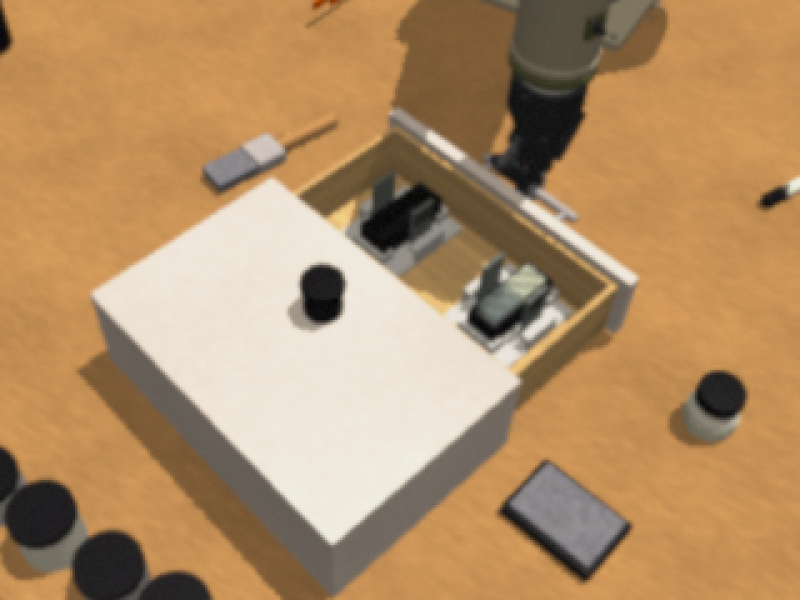

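The drawer is open. The loaded cassette (slides visible, zoom pixel (512,292)) is on the +y side, and the empty one is at (402,215). I'll release the handle and go up.

>>> step_arm([
  [[0,0,0,0,0,0,-0.5],[0,0,0,0,0,0,-0.5],[0,0,0,0,0,0,-0.5],[0,0,-0.02,0,0,0,-0.5],[0,0,-0.05,0,0,0,-0.5],[0,0,-0.09,0,0,0,-0.5],[0,0,-0.13,0,0,0,0],[0,0,-0.16,0,0,0,1],[0,0,-0.16,0,0,0,1]],
])

```text
time: 6.6
tcp_pos: [0.4666, 0.1452, 0.227]
orientation: [-3.117, 0.373, -0.009]
wrist_force: [0.3, 0.3, 0.0]
grip_width: 0.877
```

```bash
python3 - <<'E'
from h import *
g=cab(-.04-.1655,.078); print(g)
delta([*g,.22],YAW+np.pi/2)
E
```

```text
[0.59503752 0.1927671 ]
t 6.6 tcp [0.4666 0.1452 0.227 ] psi -13.65 delta mm [113.5 -76.5   7.9] deg [  0.11  -0.38 -89.85] F [0.3 0.3 0. ] grip 0.877
```

>>> step_arm([
  [[0.012,-0.008,0,0,0,-9,1],[0.025,-0.016,0,0,0,-18,1],[0.038,-0.024,0,0,0,-27,1],[0.05,-0.032,0,0,0,-36,1],[0.062,-0.04,0,0,0,-45,1],[0.075,-0.05,0,0,0,-54,1],[0.087,-0.059,0.002,0,0,-63,1],[0.1,-0.068,0.004,0,0,-72,1],[0.11,-0.073,0.006,0,0,-81,1],[0.1135,-0.0765,0.008,0,0,-89.8,1],[0.1135,-0.0765,0.008,0,0,-89.8,1],[0.1135,-0.0765,0.008,0,0,-89.8,1],[0.1135,-0.0765,0.008,0,0,-89.8,1]],
])

```text
time: 8.22
tcp_pos: [0.5948, 0.1926, 0.2197]
orientation: [2.473, 1.933, 0.009]
wrist_force: [-1.0, 0.7, -0.1]
grip_width: 0.999
```

```bash
python3 - <<'E'
from h import *
g=cab(-.04-.1655,.078)
delta([*g,.22],YAW+np.pi/2)
snap('wrist','wrist4');c=snap('scene','scene4')
cv2.imwrite('pics/scene4z.png',cv2.resize(c['img'][100:340,180:500],(800,600),interpolation=3))
E
```

```text
t 8.225 tcp [0.5948 0.1926 0.2197] psi 76.03 delta mm [ 0.2  0.2 -0.3] deg [ 0.3  -0.16 -0.17] F [-1.   0.7 -0.1] grip 0.999
```

View pics/wrist4.png

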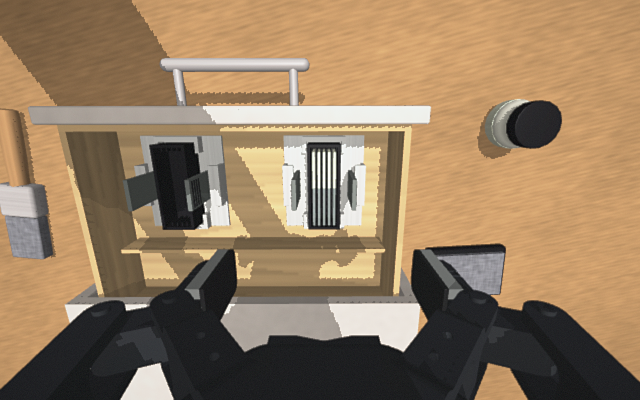

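View pics/scene4z.png

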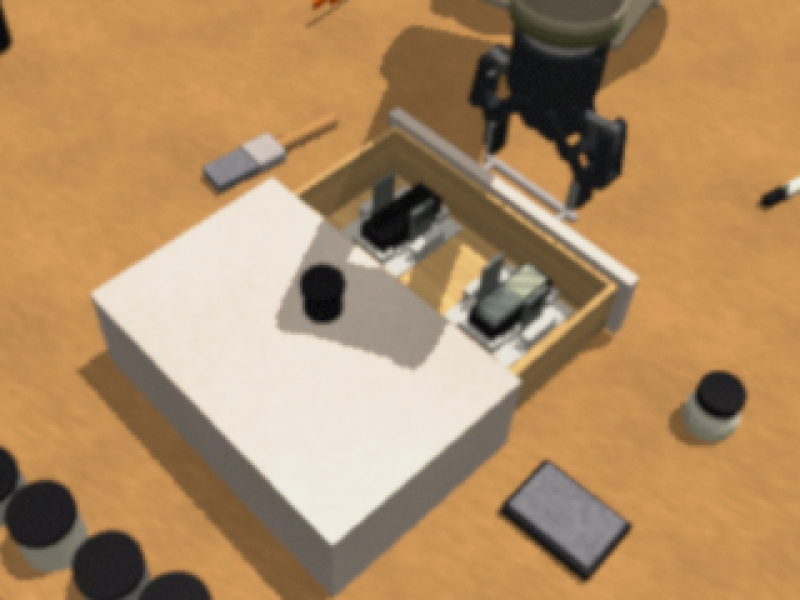

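The wrist view shows the loaded cassette at (324,185), with its catches at about (296,190) and (352,188). The spare is at (178,187). I'll measure the catches.

```bash
python3 - <<'E'
from h import *
for t,box in [('wrist4',(130,235,280,370)),('scene4',None)]:
    c=np.load(f'pics/{t}.npz'); W=cloud(c)
    L=np.stack([(W[...,:2]-O)@cx,(W[...,:2]-O)@cy,W[...,2]],-1)
    def st(n,m):
        p=L[m]
        if len(p): print(t,n,len(p),'min',p.min(0).round(4),'max',p.max(0).round(4),'med',np.median(p,0).round(4))
    x,y,z=L[...,0],L[...,1],L[...,2]
    inx=(x>-.26)&(x<-.15)
    st('catch+',inx&(z>.07)&(z<.095)&(y>.095)&(y<.125)); st('catch-',inx&(z>.07)&(z<.095)&(y>.035)&(y<.062))
    st('slides',inx&(z>.055)&(z<.07)&(y>.05)&(y<.105))
    st('front panel top',(z>.094)&(z<.104)&(abs(y)<.1)&(x<-.25))
    st('handle',(z>.066)&(z<.082)&(abs(y)<.07)&(x<-.3))
E
python3 -c "
import cv2
i=cv2.imread('pics/wrist4.png')[120:250,250:400];cv2.imwrite('pics/w4z.png',cv2.resize(i,(690,598),interpolation=3))"
```

```text
wrist4 catch+ 196 min [-0.2206  0.1055  0.0727] max [-0.1901  0.1104  0.0873] med [-0.2066  0.1072  0.085 ]
wrist4 catch- 198 min [-0.2205  0.0478  0.0702] max [-0.1903  0.0528  0.0869] med [-0.2063  0.051   0.0849]
wrist4 slides 1585 min [-0.2503  0.0501  0.055 ] max [-0.1597  0.0962  0.0699] med [-0.2097  0.0786  0.0622]
wrist4 front panel top 4416 min [-0.2854 -0.0999  0.0944] max [-0.2703  0.0997  0.1007] med [-0.2776 -0.0016  0.0981]
wrist4 handle 2368 min [-0.3254 -0.0633  0.0699] max [-0.3002  0.0666  0.0789] med [-0.3185  0.0017  0.0755]
scene4 catch+ 50 min [-0.2205  0.1073  0.0703] max [-0.1893  0.1135  0.088 ] med [-0.2027  0.111   0.0829]
scene4 catch- 49 min [-0.2201  0.05    0.07  ] max [-0.1894  0.0551  0.087 ] med [-0.2035  0.0537  0.0812]
scene4 slides 393 min [-0.2501  0.0515  0.055 ] max [-0.1585  0.0989  0.0688] med [-0.2006  0.0807  0.0606]
scene4 front panel top 425 min [-1.7289 -0.0998  0.094 ] max [-0.2671  0.0989  0.1038] med [-2.755e-01 -1.000e-04  9.870e-02]
scene4 handle 212 min [-1.6139 -0.0605  0.0664] max [-0.3033  0.0671  0.0818] med [-0.3173  0.0033  0.0756]
```

View pics/w4z.png

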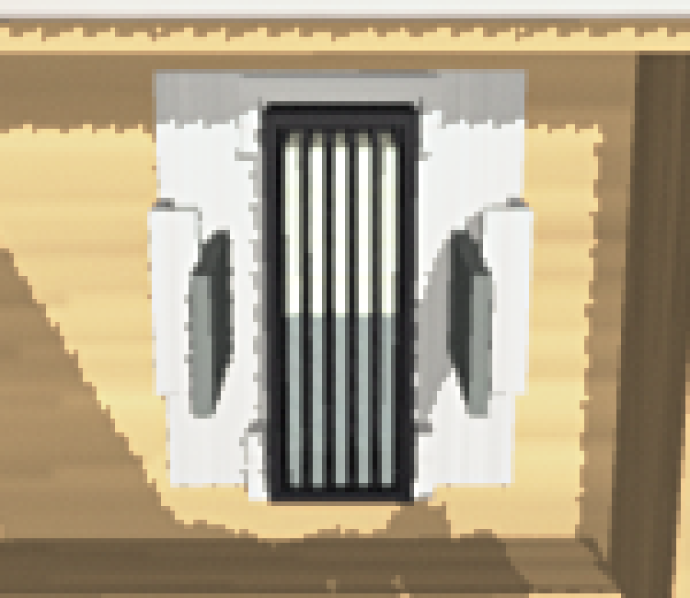

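```bash
python3 - <<'E'
from h import *
delta([*cab(-.2055,.0795),.060],YAW+np.pi/2)
E
```

```text
t 8.325 tcp [0.5949 0.1927 0.22  ] psi 76.08 delta mm [  1.1  -0.8 160. ] deg [ 0.33 -0.17 -0.12] F [-0.1 -0.1 -0.1] grip 1.002
```

>>> step_arm([
  [[0.001,-0.001,0.03,0.3,-0.2,0,1],[0.001,-0.001,0.06,0.3,-0.2,0,1],[0.001,-0.001,0.08,0.3,-0.2,0,1],[0.001,-0.001,0.1,0.3,-0.2,0,1],[0.001,-0.001,0.115,0.3,-0.2,0,1],[0.001,-0.001,0.13,0.3,-0.2,0,1],[0.001,-0.001,0.142,0.3,-0.2,0,1],[0.001,-0.001,0.152,0.3,-0.2,0,1],[0.001,-0.001,0.159,0.3,-0.2,0,1],[0.001,-0.001,0.159,0.3,-0.2,0,1],[0.001,-0.001,0.159,0.3,-0.2,0,1]],
])

```text
time: 9.7
tcp_pos: [0.5956, 0.1942, 0.0615]
orientation: [2.474, 1.935, 0.001]
wrist_force: [-0.3, 0.0, 0.3]
grip_width: 1.003
```

```bash
python3 - <<'E'
from h import *
delta([*cab(-.2055,.0795),.060],YAW+np.pi/2)
snap('wrist','wrist5')
E
```

```text
t 9.7 tcp [0.5956 0.1942 0.0615] psi 76.08 delta mm [-0.  -0.2  1.5] deg [ 0.07  0.   -0.12] F [-0.3  0.   0.3] grip 1.003
```

View pics/wrist5.png

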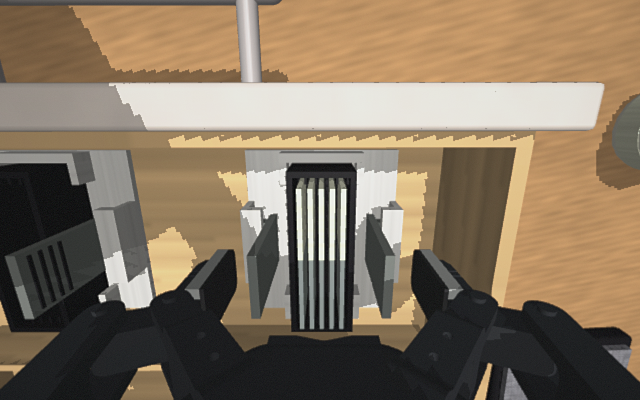

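The pads at (215,275) and (435,275) straddle the catches at (263,270) and (381,270), and they are centred. I'll pinch.

>>> step_arm([
  [[0,0,0,0,0,0,0.4],[0,0,0,0,0,0,0.2],[0,0,0,0,0,0,0],[0,0,0,0,0,0,-1],[0,0,0,0,0,0,-1],[0,0,0,0,0,0,-1],[0,0,0,0,0,0,-1],[0,0,0,0,0,0,-1]],
], grip_force=50)

```text
time: 10.75
tcp_pos: [0.5973, 0.1937, 0.064]
orientation: [2.472, 1.933, 0.005]
wrist_force: [-1.2, -4.1, 10.9]
grip_width: 0.473
```

```bash
python3 - <<'E'
from h import *
delta([*cab(-.2055,.0795),.060],YAW+np.pi/2)
snap('wrist','wrist6')
E
```

```text
t 10.75 tcp [0.5973 0.1937 0.064 ] psi 76.06 delta mm [ 0.1 -2.   4. ] deg [ 0.28 -0.02 -0.14] F [-1.2 -4.1 10.9] grip 0.473
```

View pics/wrist6.png

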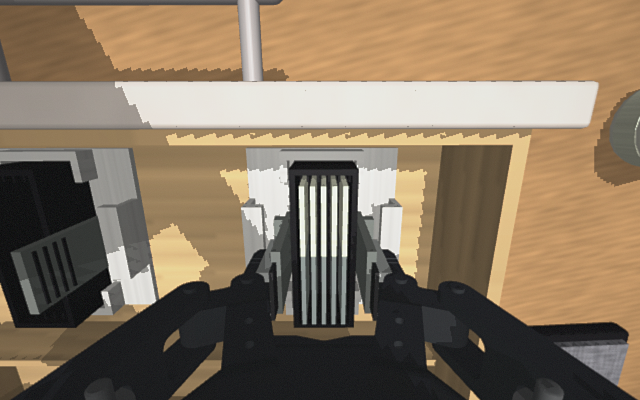

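The catches look pressed in equally on both sides, at about (283,270) and (367,270). I'll lift a little and check.

>>> step_arm([
  [[0,0,-0.003,0,0,0,-1],[0,0,-0.007,0,0,0,-1],[0,0,-0.012,0,0,0,-1],[0,0,-0.018,0,0,0,-1],[0,0,-0.025,0,0,0,-1],[0,0,-0.025,0,0,0,-1]],
])

```text
time: 11.55
tcp_pos: [0.5979, 0.1939, 0.0901]
orientation: [2.471, 1.933, 0.008]
wrist_force: [0.6, 0.6, -2.6]
grip_width: 0.471
```

```bash
python3 - <<'E'
from h import *
delta([*cab(-.2055,.0795),.22],YAW+np.pi/2)
snap('wrist','wrist7')
E
```

```text
t 11.55 tcp [0.5979 0.1939 0.0901] psi 76.07 delta mm [  -0.2   -1.6 -129.9] deg [ 0.37 -0.07 -0.13] F [ 0.6  0.6 -2.6] grip 0.471
```

View pics/wrist7.png

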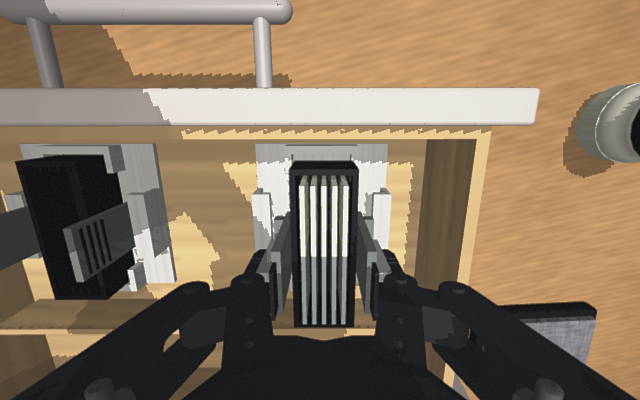

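The cassette has come up with the gripper: it sits at (324,245) as before while the dock recedes. The force shows -2.6 N of weight. I'll continue the lift.

>>> step_arm([
  [[0,0,-0.008,0,0,0,-1],[0,0,-0.02,0,0,0,-1],[0,0,-0.035,0,0,0,-1],[0,0,-0.05,0,0,0,-1],[0,0,-0.065,0,0,0,-1],[0,0,-0.08,0,0,0,-1],[0,0,-0.095,0,0,0,-1],[0,0,-0.11,0,0,0,-1],[0,0,-0.125,0,0,0,-1],[0,0,-0.138,0,0,0,-1],[0,0,-0.146,0,0,0,-1],[0,0,-0.15,0,0,0,-1],[0,0,-0.15,0,0,0,-1],[0,0,-0.15,0,0,0,-1],[0,0,-0.15,0,0,0,-1],[0,0,-0.15,0,0,0,-1]],
])

```text
time: 13.6
tcp_pos: [0.5965, 0.1939, 0.2392]
orientation: [2.471, 1.933, 0.006]
wrist_force: [-0.9, 0.3, -3.3]
grip_width: 0.473
```

```bash
python3 - <<'E'
from h import *
delta([*cab(-.2055,.0795),.24],YAW+np.pi/2)
c=snap('wrist','wrist8'); d=snap('side','side8'); e=snap('scene','scene8')
cv2.imwrite('pics/all8.png',np.hstack([cv2.resize(d['img'][80:320,200:440],(400,400)),cv2.resize(e['img'][80:320,220:460],(400,400))]))
for t,c in [('side',d),('scene',e)]:
    W=cloud(c); x=(W[...,:2]-O)@cx;y=(W[...,:2]-O)@cy;z=W[...,2]
    m=(x>-.27)&(x<-.15)&(y>.055)&(y<.105)&(z>.12)&(z<.22)
    print(t,m.sum(),np.percentile(z[m],[0,2,50,98]) if m.any() else '')
    m=(z>.066)&(z<.082)&(abs(y)<.06)&(x<-.305)&(x>-.34); print('handle x',np.median(x[m]))
    m=(x>-.25)&(x<-.15)&(y<-.03)&(y>-.12)&(z>.05); print('spare max z',np.percentile(z[m&(z<.12)],99))
s=manip.get_state();print(s['joint_velocities'].round(4),s['time'])
E
```

```text
t 13.6 tcp [0.5965 0.1939 0.2392] psi 76.07 delta mm [ 0.  -1.2 -0.8] deg [ 0.3  -0.04 -0.13] F [-0.9  0.3 -3.3] grip 0.473
side 152 [0.1992624  0.20052117 0.21145846 0.21963516]
handle x -0.3180226581207457
spare max z 0.08688831221890381
scene 176 [0.19948037 0.2016195  0.21136298 0.21977247]
handle x -0.3146404253788106
spare max z 0.0874725056258112
[ 0.0005 -0.0003 -0.0011  0.0016  0.0005  0.0011] 13.75
```

View pics/all8.png

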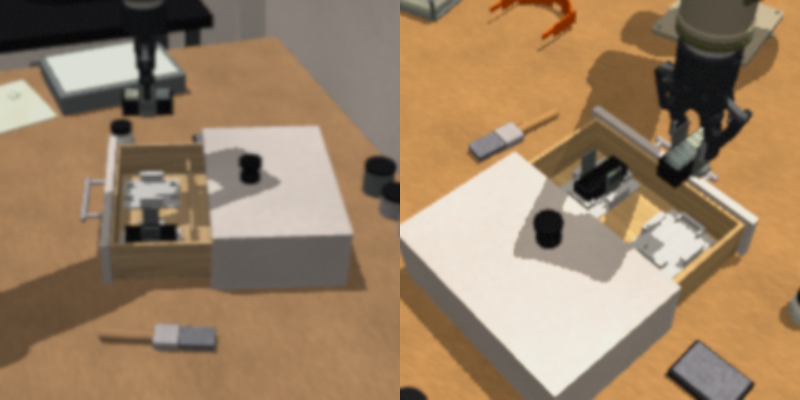

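View pics/wrist8.png

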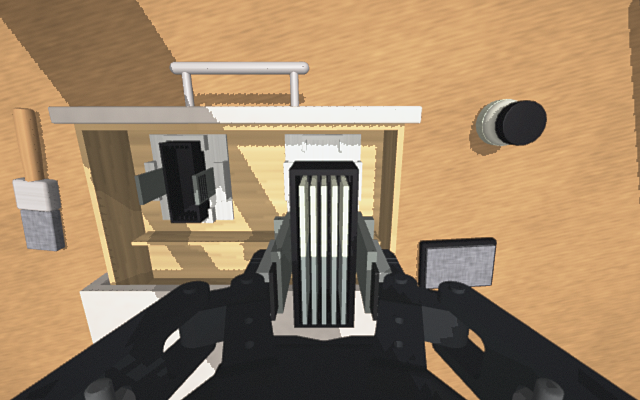

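The cassette hangs level with its underside at about 0.20 m. The drawer is open, the spare is docked, the bystanders are in place and the arm is still. I'm handing in.

```bash
python3 -c "
from h import *
print(manip.job_done())
s=manip.get_state();print(s['time'],s['tcp_pos'],s['grip_width'],s['wrist_force'])"
```

```text
the job is handed in; nothing more can be done
None
the job is handed in; nothing more can be done
```

I pulled the drawer open by its handle, pinched both catches of the loaded cassette (on the +y side), and lifted it straight up out of its dock. It was still held there when I handed in at 13.75 s.

- **Cassette:** the last pictures put its underside at about 0.20 m, roughly 9 cm above the cabinet's top, and it looked level. The grip stayed steady at 0.47 of full opening, with about 3.3 N hanging on the wrist and joint speeds near zero.
- **Drawer:** the handle's position gives an opening of about 160–165 mm.
- **Empty cassette:** still in its dock, with its catch tops at about 87 mm above the table, about where they stand when docked.
- **Bystanders:** none looked moved in the images. I did not re-measure their positions.

No check failed. The two cameras differed by about 3 mm on the handle. While pinching, the gripper rose about 2.5 mm, with up to 11 N on the wrist at the end of the pinch. I judged how far the catches were pressed from the grip width and the images, because the joint values can't be read directly. After the hand-in no further reading was possible.

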